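# Draw the slip board out from under a stack of tins

### The arm

A 6-joint arm with a two-finger parallel gripper is mounted at the origin on the work surface. World frame = base frame: x ahead of the robot, y to its left, z up, the work surface at z = 0. Lengths are in m, angles in rad, forces in N, time in s.
With the tool pointing down it reaches from about 0.35 to 0.95 m from the base axis. Payload 17.4 kg.
Tool frame: the origin (TCP) lies on the centre line of the jaws, within the pads' length; the fingertips stand 14 mm ahead of it and the grasp point (between the pads) lies 5 mm behind it; z points along the fingers, y is the line along which they close (so a half turn about z gives the same grasp; the last joint's range is limited). The gripper opens to 93 mm and grips with 3 to 60 N. Pads are 15 mm wide; open, the fingers measure 128 mm over their backs; the gripper's body (75 mm by 188 mm) begins 65 mm behind the grasp point.
Start: joints at [-1.378, 0.116, 1.442, -0, 1.584, -0.038], TCP at [0.154, -0.657, 0.233] pointing down, gripper open.
Joint ranges: [-2.83, 2.83], [-0.83, 2.19], [0.07, 2.5], [-1.14, 4.28], [0.01, 3], [-2.97, 2.97]. Speed limits (rad/s): [1.89, 1.89, 2.22, 3.14, 3.14, 3.14].

### API

Orientations are given as a 3x3 rotation matrix whose columns are the frame's x, y, z axes.
In Python, from bench import * gives the robot as it stands.
- The arm moves only by the tool play_rows, never from a script. Its arguments are lists of equal length, an entry for each row: "xyz": the shift along the tool's x, y, z in m, a list of three; "yaw": the turn about the tool's z in rad; "gripper": the opening, from -1 (shut) to 1 (fully open), so that 0 is half open. A call has 1 to 12 rows; each row is the pose to reach, as a shift and turn from the pose commanded when the call began, along the tool's axes at that moment; what a row does not reach only later rows make up. A row lasts 1/8 s, in which the tool goes at most 62.5 mm and 10.7 degrees, less where a joint would pass 70% of its speed; a pose out of reach is approached as far as the arm can. A call with a gripper value outside its range is refused whole. The fingers move at their own pace and stop on an object; "force" is the grip in N (left out, the last holds). Time passes only in rows, so rows that repeat a pose let the fingers close. It gives the time, the measured TCP pose, the force, the opening and the grip force at its end, in the units of the state.
- get_state(): the state, without advancing time (a new reading comes with each control period).
- get_image(name): name is "scene" or "top"; returns a dict with "image" (420x560x3 uint8, red, green, blue), "camera_matrix" (3x3 intrinsics, pixels), "world_to_cam" (4x4, takes a point from world to camera coordinates). Camera axes: x right, y down, z forward; pixel columns grow to the right and rows downward; lengths in m; the calibration is good to about 2 mm. A picture is of the moment at which its call begins. There is no depth.
- sign_off(): hands the job in; it is judged then, once.
Trained networks look in a picture, given as the dict that the camera call returned (one of the last four; its "shot" number tells which), for a name from the list of things; names that differ only in an ending like _2 or _b are one class to them, and where a whole thing is asked for, a point or a joint stands for the part that bears it (a point fixed in the world has none). Each returns a list of dicts, best first, with "p" (0 to 1); they miss things now and then, are a little off and sometimes report something else, mostly with a low value. They report only what shows in the picture. A call takes as long as a camera call. They do not tell look-alikes from the thing itself.
- recognise(picture, name): "box" ([left, top, right, bottom] in pixels, round what is visible of it).
- trace(picture, name): "pixels" (420x560 bool, what is visible of it) and "box" ([left, top, right, bottom] in pixels, round what is visible of it).
The state is a dict: "time": time; "qpos": joint angles; "joint_vel": joint speeds; "effort": joint torques, N m; "tcp_pos": TCP position; "tool_rot": TCP orientation; "contact_force": force on the tool from outside, world axes, zero at the start; "moment": the same for the moment, N m; "opening": finger opening in m; "grip_force": force on a finger pad.
Only numpy, scipy, OpenCV 4.12 (cv2) and the standard library are available. Lean on these libraries where they do the work, as an engineer would, in place of code of your own. Each camera call takes 0.05 s, during which the arm holds its last target. There are 200 camera calls.

### The job

Take the upright grip of the blue slip board and draw the board straight towards the rubber buffer, out from under the stack of tins (the two white pins hold the tins back), until you feel it press lightly on the buffer: the tins must come down onto the metal plate still neatly stacked against the pins. Never pull or press hard, do not touch the tins, then lift the board away, lay it gently flat inside the green tray and let go, leaving everything else where it is.

Things in the scene. Friction and masses are not known exactly. Their poses are not given: they have to be found in the camera images.
- station: Fixed stripping station: flat aluminium plate 355 x 124 x 4 mm on the table. Origin: table level, midway between the two pins, on the line where the tins' faces come to rest against the pins. Its x axis points from the pins to the tins; the board is drawn along its -x. z up. The plate reaches from x = -255 to +100 mm and its top is at z = 4 mm.
- pins: Two fixed upright pins with slippery white plastic sleeves, 12 mm in diameter, top 50 mm above the table, centres at x = -6, y = +47 and -47 mm in the station's frame, so 82 mm clear between them: the board (70 mm) passes, the tins (104 mm) do not. Origin on the station's, 4 mm up; same axes.
- buffer: Fixed grey block at the station's near end, 36 (x) x 60 x 18 mm, x = -250 to -214 mm in the station's frame, with a black rubber nose 30 mm wide pointing to +x at board height. The nose is sprung, about 4 N per mm, 6 mm of travel: pressing it with 3 to 6 N for half a second is right, over 10 N is too hard. Origin as pins.
- nose_first (a point): Fixed mark at x = -174 mm in the station's frame, 10 mm above the table: the closest to the pins that the face of the buffer's nose can rest. Where it really rests differs every time and is not measured: 0 to 30 mm further along the station's -x. It must be found by feel.
- board: Loose blue plastic slip board, 150 (x) x 70 (y) x 8 mm, about 130 g, lying on the station's plate under the tins. Origin: centre of its underside. Its -x end points to the buffer and carries the upright grip. It is out from under the tins once its +x end has passed the pins; when it meets the buffer it always has, by at least 10 mm.
- board_grip (a point): Centre of the top of the board's upright blue grip, a square post 26 x 26 mm and 40 mm tall standing on the board at x = -57 mm (18 mm from the front edge), top 48 mm above the board's underside. Axes as the board's.
- tin1: Closed brass-coloured flat tin, 60 (x) x 104 (y) x 22 mm, about 170 g; number 1 of four from the bottom of the stack, long side across the drawing direction. Origin: centre of its underside. At the start its centre lies at about x = +42 mm on the board; the tins ride on the board 5 to 28 mm before they meet the pins.
- tin2: Closed brass-coloured flat tin, 60 (x) x 104 (y) x 22 mm, about 170 g; number 2 of four from the bottom of the stack, long side across the drawing direction. Origin: centre of its underside.
- tin3: Closed brass-coloured flat tin, 60 (x) x 104 (y) x 22 mm, about 170 g; number 3 of four from the bottom of the stack, long side across the drawing direction. Origin: centre of its underside.
- tin4: Closed brass-coloured flat tin, 60 (x) x 104 (y) x 22 mm, about 170 g; number 4 of four from the bottom of the stack, long side across the drawing direction. Origin: centre of its underside.
- tray: Fixed shallow green plastic tray for used slip boards, 230 (x) x 140 (y) x 22 mm outside, walls and floor 4 mm, empty. Origin: centre of its underside; left or right of the station.
- other_tray: Fixed orange tray of the same size on the other side, holding a spare tin. Not for the board.
- spare_tin: Bystander: single tin in the orange tray, size as the others. Leave alone.
- empties: Bystander: nested pile of empty open tins, 108 x 74 x 56 mm, beyond the work. Leave alone.
- jar: Bystander: amber jar with red cap, 60 mm in diameter, 90 mm high. Leave alone.
Not all that is in view belongs to the job. What is shaped like the tin2 but pink is not meant. What is shaped like the tin4 but turquoise is not meant.

How it is judged:
By the outcome, as a careful person would: the job done as asked, in the order asked, and still so for the second after the job is handed in, with the robot touching nothing.
It also fails if it takes over 58 s, if anything falls off the work surface, if the arm or the gripper's body presses on something with over 40 N, if the wrist force passes 120 N, or if a joint passes its speed limit or range.

## Working session

There is one attempt and no reset: what is moved stays moved. The work goes in short steps, Python scripts to look and compute and a tool call to move; the robot and the scene stay as the last step left them, time stands still between calls to the robot, and variables do not carry over. Pictures are saved under pics/ and viewed, at most 10 in all, crops included, and the job is handed in when it is done.

Besides the shell and the picture viewer there is one more tool, called after "Emit:" by a JSON object that holds its "method" and its "body", one argument or row to a line. play_rows: Moves the arm, as the interface text tells. Its arguments: {"type":"object","properties":{"xyz":{"type":"array","items":{"type":"array","items":{"type":"number"}}},"yaw":{"type":"array","items":{"type":"number"}},"gripper":{"type":"array","items":{"type":"number"}},"force":{"type":"number"}},"required":["xyz","yaw","gripper"]}

```bash
mkdir -p pics; ls; python3 - <<'E'
from bench import *
import cv2,numpy as np
s=get_state();print(s['tcp_pos'],s['tool_rot'],s['opening'],s['time'],s['contact_force'])
ims=[]
for n in("scene","top"):
    p=get_image(n);np.savez(f'pics/{n}0.npz',**{k:p[k] for k in('image','camera_matrix','world_to_cam')})
    cv2.imwrite(f'pics/{n}0.png',p['image'][:,:,::-1])
    for o in('board','board_grip','pins','buffer','station','tray','tin1','tin4'):
        print(n,o,[(np.round(d['box']).tolist(),round(d['p'],2)) for d in recognise(p,o)][:4])
E
```

```text
pics
[ 0.15437725 -0.65693031  0.23193713] [[ 9.73491555e-01  2.28722870e-01 -2.00251819e-04]
 [ 2.28722953e-01 -9.73490979e-01  1.06084630e-03]
 [ 4.76964708e-05 -1.07852710e-03 -9.99999417e-01]] 0.09314684766021823 0.0 [-0.03640597 -0.28816873  0.61904999]
scene board [([255.0, 245.0, 279.0, 251.0], 0.54)]
scene board_grip [([250.0, 204.0, 284.0, 254.0], 0.62), ([221.0, 177.0, 297.0, 260.0], 0.38)]
scene pins [([239.0, 221.0, 241.0, 233.0], 0.37)]
scene buffer [([231.0, 175.0, 253.0, 188.0], 0.62)]
scene station [([241.0, 234.0, 291.0, 249.0], 0.68), ([221.0, 175.0, 296.0, 257.0], 0.62)]
scene tray [([74.0, 191.0, 152.0, 260.0], 0.82)]
scene tin1 [([171.0, 215.0, 217.0, 245.0], 0.98), ([241.0, 234.0, 287.0, 249.0], 0.9), ([241.0, 226.0, 289.0, 245.0], 0.77), ([241.0, 202.0, 291.0, 222.0], 0.7)]
scene tin4 [([171.0, 215.0, 217.0, 245.0], 0.98), ([241.0, 234.0, 287.0, 249.0], 0.9), ([241.0, 226.0, 289.0, 245.0], 0.77), ([241.0, 202.0, 291.0, 222.0], 0.7)]
top board [([280.0, 223.0, 309.0, 261.0], 0.72)]
top board_grip []
top pins [([274.0, 228.0, 317.0, 239.0], 0.46)]
top buffer [([278.0, 310.0, 306.0, 332.0], 0.72)]
top station [([271.0, 196.0, 319.0, 334.0], 0.56)]
top tray [([397.0, 224.0, 473.0, 321.0], 0.57)]
top tin1 [([273.0, 197.0, 316.0, 224.0], 0.93), ([255.0, 131.0, 302.0, 171.0], 0.89), ([329.0, 224.0, 381.0, 265.0], 0.66), ([296.0, 224.0, 294.0, 228.0], 0.57)]
top tin4 [([273.0, 197.0, 316.0, 224.0], 0.93), ([255.0, 131.0, 302.0, 171.0], 0.89), ([329.0, 224.0, 381.0, 265.0], 0.66), ([296.0, 224.0, 294.0, 228.0], 0.57)]
```

View pics/scene0.png

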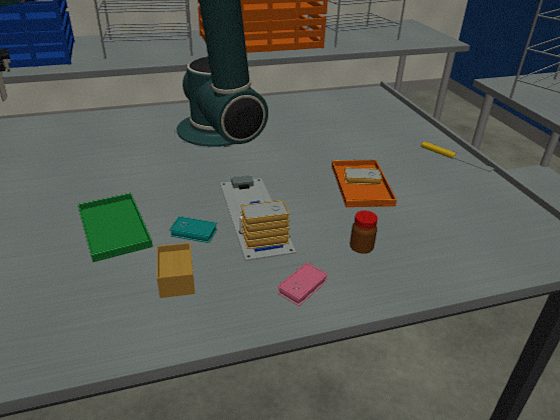

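View pics/top0.png

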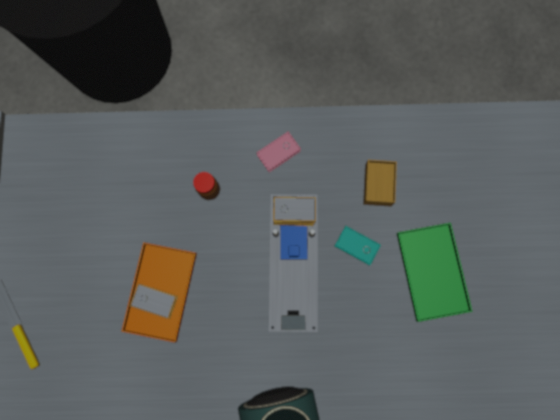

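The scene picture shows the station with the stack at about (265,225), the green tray at (114,226) and the buffer at (243,182). In the top picture the plate spans (269..319, 195..331), with pins at (275,232) and (312,232), the grip at (294,250) and the green tray at (433,272).

```bash
cat > h.py <<'E'
import numpy as np,cv2
def load(f):
    d=np.load(f);return d['image'],d['camera_matrix'],d['world_to_cam']
def px2w(uv,z,K,T):
    uv=np.atleast_2d(uv).astype(float);r=np.c_[uv,np.ones(len(uv))]@np.linalg.inv(K).T@T[:3,:3]
    c=-T[:3,:3].T@T[:3,3];return c+r*((z-c[2])/r[:,2])[:,None]
def w2px(P,K,T):
    q=(np.atleast_2d(P)@T[:3,:3].T+T[:3,3])@K.T;return q[:,:2]/q[:,2:]
E
python3 - <<'E'
from h import *
im,K,T=load('pics/top0.npz')
print(K,-T[:3,:3].T@T[:3,3])
h=cv2.cvtColor(im,cv2.COLOR_RGB2HSV).astype(int)
def rect(m,z,n):
    m=m.astype(np.uint8);k,l,st,c=cv2.connectedComponentsWithStats(m);i=1+np.argmax(st[1:,4])
    pts=np.argwhere(l==i)[:,::-1]
    w=px2w(pts,z,K,T)[:,:2];r=cv2.minAreaRect((w*1000).astype(np.float32));print(n,st[i],w.mean(0).round(4),np.round(r[0],1),np.round(r[1],1),r[2])
rect((h[...,0]>50)&(h[...,0]<70)&(h[...,1]>150),.022,'green')
b=(h[...,0]>105)&(h[...,0]<125)&(h[...,1]>120);b[:200]=0;b[:, :260]=0;b[:,330:]=0
rect(b,.012,'blue')
g=h[...,2].copy();print(g[280,255:335]);print(g[185:205,300],g[322:342,275],g[300:340,293])
c=im[185:345,255:335];cv2.imwrite('pics/c1.png',cv2.resize(c,None,fx=3.75,fy=3.75,interpolation=cv2.INTER_CUBIC)[:,:,::-1])
E
```

```text
[[504.21406707   0.         284.45486285]
 [  0.         504.21406707 213.64487715]
 [  0.           0.           1.        ]] [0.44722055 0.00263028 1.31086351]
green [ 423  225   47   94 1149] [ 0.4676 -0.3989] [ 516.4 -365.2] [221.3 115.9] 9.282726287841797
blue [281 226  26  33 844] [ 0.5985 -0.0035] [599.2  -3.9] [65.  83.3] 88.71924591064453
[111 111 110 111 110 111 111 111 110 110 110 110 111 113 119 125 126 127
 126 127 125 124 124 125 127 127 127 125 124 125 125 124 124 125 124 125
 125 125 125 124 125 126 126 126 126 125 125 126 126 124 124 124 123 122
 123 124 124 124 124 124 123 121 117 111 108 107 107 107 108 106 106 107
 106 107 107 107 107 107 107 107]
[108 107 107 107 106 105 105 105 108 114 120 118 120 113 116 124 125 126
 126 126] [125 125 126 124 124 123 124 125 123 117 111 108 107 107 108 108 107 107
 108 108] [125 124 124 125 125 124 125 124 123 112  83  49  28  28  42  63  81  89
  90  90  90  91  90  90  90  88  89  89  90 100 113 116 111 106 105 106
 107 107 106 107]
```

View pics/c1.png

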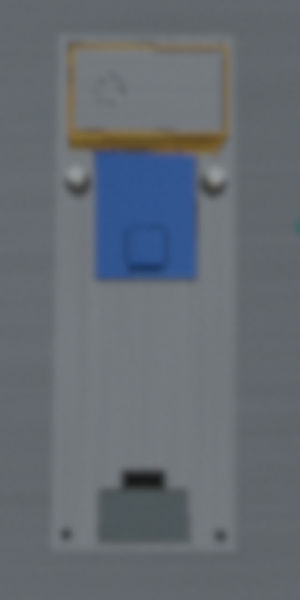

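The crop shows the pins at (78,176) and (214,178), the grip top at about (146,246), the plate corners, the board's front edge at v≈278 and the black nose at v≈470.

```bash
python3 - <<'E'
from h import *
from bench import *
im,K,T=load('pics/top0.npz')
f=lambda u:np.array(u)/3.75+np.array([255,185])-0.37
P=lambda n,u,z:print(n,(px2w(f(u),z,K,T)[:,:2]*1000).round(1).tolist())
P('pins',[(78,176),(214,176)],.048)
P('plate corners',[(60,38),(235,37),(52,549),(237,551)],.004)
P('grip',[(146,246)],.052)
P('gripcorners',[(125,227),(168,227)],.052)
P('board front',[(96,279),(197,280)],.012)
P('nose',[(122,471),(165,471)],.018)
h=cv2.cvtColor(im,cv2.COLOR_RGB2HSV).astype(int)
m=((h[...,0]>45)&(h[...,0]<75)&(h[...,1]>130)).astype(np.uint8);m[:,:390]=0
pts=np.argwhere(m)[:,::-1];print(len(pts))
c=cv2.minAreaRect(pts.astype(np.float32));print(c)
b=cv2.boxPoints(c);P2=px2w(b,.022,K,T)*1000;print(P2.round(1).tolist(),P2.mean(0))
# second camera check
im2,K2,T2=load('pics/scene0.npz')
for p in [(.600-.02,-.0,.052)]: print(w2px(p,K2,T2))
h=cv2.cvtColor(im2,cv2.COLOR_RGB2HSV).astype(int)
m=((h[...,0]>45)&(h[...,0]<75)&(h[...,1]>130)).astype(np.uint8);m[:,:60]=0;m[:150]=0
b=np.argwhere(m)[:,::-1];hull=cv2.convexHull(b.astype(np.int32));q=cv2.approxPolyDP(hull,5,True)[:,0];print(q.tolist(),(px2w(q,.022,K2,T2)*1000).round(0).tolist())
cv2.imwrite('pics/c2.png',cv2.resize(im2[165:270,215:305],None,fx=5.5,fy=5.5,interpolation=cv2.INTER_CUBIC)[:,:,::-1])
E
```

```text
pins [[622.3, 41.4], [620.2, -50.2]]
plate corners [[727.1, 53.7], [724.8, -69.9], [375.0, 64.8], [371.2, -59.8]]
grip [[573.6, -3.3]]
gripcorners [[586.6, 10.4], [586.0, -18.3]]
board front [[555.7, 31.4], [553.4, -37.9]]
nose [[425.9, 16.3], [425.3, -12.6]]
4882
((433.9705810546875, 271.6176452636719), (91.21924591064453, 55.20878982543945), 77.47119140625)
[[614.7, -270.4, 22.0], [642.6, -410.6, 22.0], [416.6, -442.3, 22.0], [390.2, -306.3, 22.0]] [ 516.03332467 -357.38682828   22.        ]
[[256.53697246 205.02959073]]
[[552, 343], [506, 410], [491, 417], [93, 261], [78, 204], [128, 193], [246, 186], [559, 304]] [[1133.0, 432.0, 22.0], [1228.0, 253.0, 22.0], [1232.0, 221.0, 22.0], [662.0, -401.0, 22.0], [413.0, -441.0, 22.0], [391.0, -313.0, 22.0], [436.0, 8.0, 22.0], [1052.0, 523.0, 22.0]]
```

View pics/c2.png

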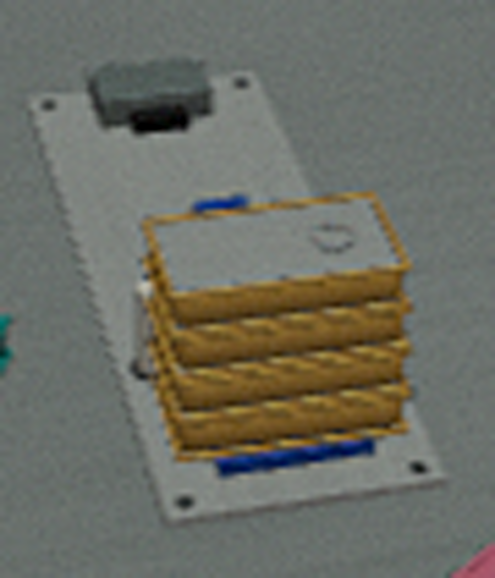

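Emit:
{"method": "play_rows", "body": {
  "xyz": [
    [0.045,-0.043,0],
    [0.09,-0.087,0],
    [0.14,-0.135,0],
    [0.185,-0.18,0],
    [0.23,-0.225,0],
    [0.28,-0.27,0],
    [0.325,-0.315,0],
    [0.37,-0.36,0],
    [0.42,-0.405,0],
    [0.465,-0.45,0],
    [0.51,-0.495,0],
    [0.5575,-0.541,0]
  ],
  "yaw": [0.02,0.04,0.06,0.08,0.1,0.13,0.15,0.17,0.19,0.21,0.24,0.26],
  "gripper": [0.3,0.3,0.3,0.3,0.3,0.3,0.3,0.3,0.3,0.3,0.3,0.3],
  "force": 20
}}

```text
time: 2.4
tcp_pos: [0.5595, -0.0238, 0.233]
tool_rot: [[1.0, -0.03, 0.001], [-0.03, -1.0, -0.0], [0.001, 0.0, -1.0]]
contact_force: [1.7, -1.0, -0.2]
opening: 0.061
grip_force: 0.0
```

Emit:
{"method": "play_rows", "body": {
  "xyz": [
    [0,0,0],
    [0,0,0],
    [0,0,0]
  ],
  "yaw": [0,0,0],
  "gripper": [0.3,0.3,0.3]
}}

```text
time: 2.78
tcp_pos: [0.5583, -0.027, 0.2328]
tool_rot: [[1.0, -0.03, 0.0], [-0.03, -1.0, -0.0], [0.0, 0.0, -1.0]]
contact_force: [0.0, -1.6, -0.8]
opening: 0.0603
grip_force: 0.0
```

Emit:
{"method": "play_rows", "body": {
  "xyz": [
    [0.014,-0.024,0.0],
    [0.014,-0.024,0.03],
    [0.014,-0.024,0.06],
    [0.014,-0.024,0.09],
    [0.014,-0.024,0.12],
    [0.014,-0.024,0.14],
    [0.014,-0.024,0.14],
    [0.014,-0.024,0.14]
  ],
  "yaw": [0,0,0,0,0,0,0,0],
  "gripper": [0.3,0.3,0.3,0.3,0.3,0.3,0.3,0.3]
}}

```text
time: 3.78
tcp_pos: [0.5739, -0.0025, 0.094]
tool_rot: [[1.0, -0.03, 0.001], [-0.03, -1.0, -0.0], [0.001, -0.0, -1.0]]
contact_force: [-0.1, 0.2, -0.8]
opening: 0.0604
grip_force: 0.0
```

```bash
python3 - <<'E'
from h import *
from bench import *
p=get_image('top');s=get_state();print(s['tcp_pos'],s['contact_force'],s['moment'])
a=p['image'][185:345,225:365]
p=get_image('scene');b=p['image'][150:270,195:315]
a=cv2.resize(a,(490,560),interpolation=cv2.INTER_CUBIC);b=cv2.resize(b,(310,310),interpolation=cv2.INTER_CUBIC)
o=np.zeros((560,800,3),np.uint8);o[:,:490]=a;o[:310,490:]=b
cv2.imwrite('pics/c3.png',o[:,:,::-1])
E
```

```text
[ 0.57404796 -0.00248548  0.09408942] [-0.1206366  -0.66011096  1.00898835] [ 0.0172428  -0.03157575 -0.00056251]
```

View pics/c3.png

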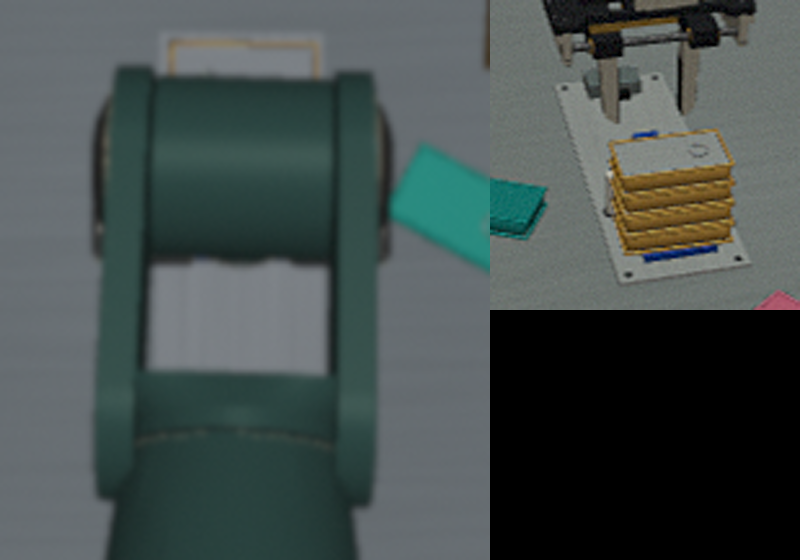

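The top view is now blocked by the arm. The scene inset shows the fingers either side of the blue grip at (645,134), so I go down and close.

Emit:
{"method": "play_rows", "body": {
  "xyz": [
    [0,0.0008,0.02],
    [0,0.0008,0.04],
    [0,0.0008,0.055],
    [0,0.0008,0.061],
    [0,0.0008,0.061]
  ],
  "yaw": [0,0,0,0,0],
  "gripper": [0.3,0.3,0.3,0.3,0.3]
}}

```text
time: 4.5
tcp_pos: [0.5733, -0.0031, 0.0312]
tool_rot: [[1.0, -0.029, -0.001], [-0.029, -1.0, 0.0], [-0.001, -0.0, -1.0]]
contact_force: [-0.1, -0.3, 1.7]
opening: 0.0603
grip_force: 0.0
```

Emit:
{"method": "play_rows", "body": {
  "xyz": [
    [0,0,0],
    [0,0,0],
    [0,0,0],
    [0,0,0],
    [0,0,0],
    [0,0,0]
  ],
  "yaw": [0,0,0,0,0,0],
  "gripper": [0,-0.2,-0.3,-0.4,-0.6,-0.8],
  "force": 25
}}

```text
time: 5.25
tcp_pos: [0.5734, -0.003, 0.0317]
tool_rot: [[1.0, -0.029, 0.0], [-0.029, -1.0, 0.0], [0.0, -0.0, -1.0]]
contact_force: [-0.6, 1.0, 1.7]
opening: 0.0258
grip_force: 25.0
```

Emit:
{"method": "play_rows", "body": {
  "xyz": [
    [-0.0005,0,0],
    [-0.0015,0,0],
    [-0.003,0,0],
    [-0.005,0,0],
    [-0.007,0,0],
    [-0.009,0,0],
    [-0.011,0,0],
    [-0.013,0,0],
    [-0.015,0,0],
    [-0.017,0,0],
    [-0.0185,0,0],
    [-0.0195,0,0]
  ],
  "yaw": [0,0,0,0,0,0,0,0,0,0,0,0],
  "gripper": [-0.8,-0.8,-0.8,-0.8,-0.8,-0.8,-0.8,-0.8,-0.8,-0.8,-0.8,-0.8]
}}

```text
time: 6.75
tcp_pos: [0.5541, -0.0025, 0.0317]
tool_rot: [[1.0, -0.029, 0.001], [-0.029, -1.0, -0.0], [0.001, 0.0, -1.0]]
contact_force: [7.3, 0.1, -0.3]
opening: 0.026
grip_force: 24.9
```

Emit:
{"method": "play_rows", "body": {
  "xyz": [
    [-0.001,0,0],
    [-0.003,0,0],
    [-0.005,0,0],
    [-0.0075,0,0],
    [-0.01,0,0],
    [-0.0125,0,0],
    [-0.015,0,0],
    [-0.0175,0,0],
    [-0.02,0,0],
    [-0.022,0,0],
    [-0.0235,0,0],
    [-0.0245,0,0]
  ],
  "yaw": [0,0,0,0,0,0,0,0,0,0,0,0],
  "gripper": [-0.8,-0.8,-0.8,-0.8,-0.8,-0.8,-0.8,-0.8,-0.8,-0.8,-0.8,-0.8]
}}

```text
time: 8.25
tcp_pos: [0.5297, -0.0018, 0.0318]
tool_rot: [[1.0, -0.029, 0.001], [-0.029, -1.0, -0.0], [0.001, -0.0, -1.0]]
contact_force: [9.1, -0.5, -1.4]
opening: 0.0263
grip_force: 24.9
```

Emit:
{"method": "play_rows", "body": {
  "xyz": [
    [-0.001,0,0],
    [-0.003,0,0],
    [-0.0055,0,0],
    [-0.0085,0,0],
    [-0.0115,0,0],
    [-0.0145,0,0],
    [-0.0175,0,0],
    [-0.0205,0,0],
    [-0.0235,0,0],
    [-0.0265,0,0],
    [-0.0295,0,0],
    [-0.032,0,0]
  ],
  "yaw": [0,0,0,0,0,0,0,0,0,0,0,0],
  "gripper": [-0.8,-0.8,-0.8,-0.8,-0.8,-0.8,-0.8,-0.8,-0.8,-0.8,-0.8,-0.8]
}}

```text
time: 9.75
tcp_pos: [0.4973, -0.0009, 0.0317]
tool_rot: [[1.0, -0.029, 0.0], [-0.029, -1.0, 0.0], [0.0, -0.0, -1.0]]
contact_force: [3.4, 0.0, 4.4]
opening: 0.0257
grip_force: 24.9
```

```bash
python3 - <<'E'
from h import *
from bench import *
p=get_image('scene');b=p['image'][150:270,195:315]
cv2.imwrite('pics/c4.png',cv2.resize(b,(600,600),interpolation=cv2.INTER_CUBIC)[:,:,::-1])
E
```

```text
(no output)
```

View pics/c4.png

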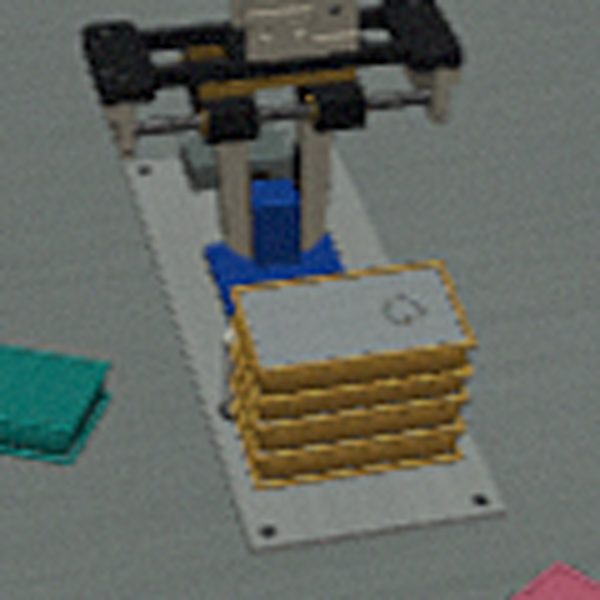

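The stack at (350,380) is still neat and leaning slightly back while the board leaves. The board is clear of the buffer, so I carry on.

Emit:
{"method": "play_rows", "body": {
  "xyz": [
    [-0.001,0,0],
    [-0.003,0,0],
    [-0.005,0,0],
    [-0.007,0,0],
    [-0.009,0,0],
    [-0.011,0,0],
    [-0.013,0,0],
    [-0.015,0,0],
    [-0.017,0,0],
    [-0.0185,0,0],
    [-0.02,0,0],
    [-0.0205,0,0]
  ],
  "yaw": [0,0,0,0,0,0,0,0,0,0,0,0],
  "gripper": [-0.8,-0.8,-0.8,-0.8,-0.8,-0.8,-0.8,-0.8,-0.8,-0.8,-0.8,-0.8]
}}

```text
time: 11.3
tcp_pos: [0.4769, -0.0002, 0.0317]
tool_rot: [[1.0, -0.029, 0.0], [-0.029, -1.0, 0.0], [0.0, -0.0, -1.0]]
contact_force: [3.7, -0.1, 5.5]
opening: 0.026
grip_force: 24.9
```

Emit:
{"method": "play_rows", "body": {
  "xyz": [
    [-0.001,0,0],
    [-0.0025,0,0],
    [-0.004,0,0],
    [-0.0055,0,0],
    [-0.007,0,0],
    [-0.0085,0,0],
    [-0.0095,0,0],
    [-0.01,0,0]
  ],
  "yaw": [0,0,0,0,0,0,0,0],
  "gripper": [-0.8,-0.8,-0.8,-0.8,-0.8,-0.8,-0.8,-0.8]
}}

```text
time: 12.3
tcp_pos: [0.4669, 0.0, 0.0317]
tool_rot: [[1.0, -0.029, 0.0], [-0.029, -1.0, -0.0], [0.0, 0.0, -1.0]]
contact_force: [3.7, -0.0, 5.6]
opening: 0.0255
grip_force: 24.9
```

Emit:
{"method": "play_rows", "body": {
  "xyz": [
    [-0.001,0,-0.0002],
    [-0.002,0,-0.0004],
    [-0.003,0,-0.0004],
    [-0.004,0,-0.0004],
    [-0.005,0,-0.0004],
    [-0.006,0,-0.0004],
    [-0.007,0,-0.0004],
    [-0.008,0,-0.0004],
    [-0.009,0,-0.0004],
    [-0.01,0,-0.0004],
    [-0.0105,0,-0.0004],
    [-0.0105,0,-0.0004]
  ],
  "yaw": [0,0,0,0,0,0,0,0,0,0,0,0],
  "gripper": [-0.8,-0.8,-0.8,-0.8,-0.8,-0.8,-0.8,-0.8,-0.8,-0.8,-0.8,-0.8]
}}

```text
time: 13.8
tcp_pos: [0.4565, 0.0003, 0.0321]
tool_rot: [[1.0, -0.029, -0.0], [-0.029, -1.0, 0.0], [-0.0, -0.0, -1.0]]
contact_force: [1.1, -0.2, -1.2]
opening: 0.0259
grip_force: 24.9
```

```bash
python3 - <<'E'
from bench import *
p=get_image('scene')
s=get_state();print(s['tcp_pos'],s['contact_force'],s['moment'])
E
```

```text
[4.56488092e-01 3.56708036e-04 3.20597759e-02] [-0.06872334 -0.23018333 -1.13636813] [0.0713628  0.06635473 0.00792638]
```

Emit:
{"method": "play_rows", "body": {
  "xyz": [
    [-0.001,0,0],
    [-0.002,0,0],
    [-0.003,0,0],
    [-0.004,0,0],
    [-0.005,0,0],
    [-0.006,0,0],
    [-0.006,0,0]
  ],
  "yaw": [0,0,0,0,0,0,0],
  "gripper": [-0.8,-0.8,-0.8,-0.8,-0.8,-0.8,-0.8]
}}

```text
time: 14.72
tcp_pos: [0.4504, 0.0005, 0.0321]
tool_rot: [[1.0, -0.029, 0.0], [-0.029, -1.0, -0.0], [0.0, 0.0, -1.0]]
contact_force: [-0.7, -0.6, -1.7]
opening: 0.026
grip_force: 24.9
```

Emit:
{"method": "play_rows", "body": {
  "xyz": [
    [-0.0008,0,0],
    [-0.0015,0,0],
    [-0.0015,0,0]
  ],
  "yaw": [0,0,0],
  "gripper": [-0.8,-0.8,-0.8]
}}

```text
time: 15.1
tcp_pos: [0.449, 0.0006, 0.0321]
tool_rot: [[1.0, -0.029, 0.0], [-0.029, -1.0, 0.0], [0.0, -0.0, -1.0]]
contact_force: [-0.6, 0.1, -1.7]
opening: 0.0261
grip_force: 24.9
```

Emit:
{"method": "play_rows", "body": {
  "xyz": [
    [-0.0008,0,0],
    [-0.0015,0,0],
    [-0.0015,0,0]
  ],
  "yaw": [0,0,0],
  "gripper": [-0.8,-0.8,-0.8]
}}

```text
time: 15.48
tcp_pos: [0.4474, 0.0006, 0.0321]
tool_rot: [[1.0, -0.029, 0.0], [-0.029, -1.0, 0.0], [0.0, -0.0, -1.0]]
contact_force: [-0.8, -0.0, -1.3]
opening: 0.0259
grip_force: 24.9
```

Emit:
{"method": "play_rows", "body": {
  "xyz": [
    [-0.0006,0,0],
    [-0.001,0,0],
    [-0.001,0,0]
  ],
  "yaw": [0,0,0],
  "gripper": [-0.8,-0.8,-0.8]
}}

```text
time: 15.85
tcp_pos: [0.4465, 0.0006, 0.032]
tool_rot: [[1.0, -0.029, -0.0], [-0.029, -1.0, -0.0], [-0.0, 0.0, -1.0]]
contact_force: [-0.1, 0.1, -1.0]
opening: 0.0256
grip_force: 24.9
```

Emit:
{"method": "play_rows", "body": {
  "xyz": [
    [-0.0006,0,0],
    [-0.001,0,0],
    [-0.001,0,0]
  ],
  "yaw": [0,0,0],
  "gripper": [-0.8,-0.8,-0.8]
}}

```text
time: 16.23
tcp_pos: [0.4455, 0.0007, 0.032]
tool_rot: [[1.0, -0.029, -0.0], [-0.029, -1.0, 0.0], [-0.0, -0.0, -1.0]]
contact_force: [0.0, -0.4, -1.0]
opening: 0.0257
grip_force: 24.9
```

Emit:
{"method": "play_rows", "body": {
  "xyz": [
    [-0.0005,0,0],
    [-0.0008,0,0],
    [-0.0008,0,0]
  ],
  "yaw": [0,0,0],
  "gripper": [-0.8,-0.8,-0.8]
}}

```text
time: 16.6
tcp_pos: [0.4447, 0.0007, 0.032]
tool_rot: [[1.0, -0.029, 0.0], [-0.029, -1.0, 0.0], [0.0, -0.0, -1.0]]
contact_force: [-0.5, -0.0, -2.4]
opening: 0.0261
grip_force: 24.9
```

Emit:
{"method": "play_rows", "body": {
  "xyz": [
    [-0.0005,0,0],
    [-0.0007,0,0],
    [-0.0007,0,0]
  ],
  "yaw": [0,0,0],
  "gripper": [-0.8,-0.8,-0.8]
}}

```text
time: 16.98
tcp_pos: [0.4441, 0.0007, 0.0321]
tool_rot: [[1.0, -0.029, 0.0], [-0.029, -1.0, -0.0], [0.0, 0.0, -1.0]]
contact_force: [1.3, -0.5, -1.2]
opening: 0.0258
grip_force: 24.9
```

Emit:
{"method": "play_rows", "body": {
  "xyz": [
    [-0.0004,0,0],
    [-0.0006,0,0],
    [-0.0006,0,0]
  ],
  "yaw": [0,0,0],
  "gripper": [-0.8,-0.8,-0.8]
}}

```text
time: 17.35
tcp_pos: [0.4435, 0.0007, 0.0321]
tool_rot: [[1.0, -0.029, 0.0], [-0.029, -1.0, -0.0], [0.0, 0.0, -1.0]]
contact_force: [4.0, 0.6, -1.9]
opening: 0.0254
grip_force: 24.9
```

Emit:
{"method": "play_rows", "body": {
  "xyz": [
    [-0.0002,0,0],
    [-0.0002,0,0],
    [-0.0002,0,0],
    [-0.0002,0,0]
  ],
  "yaw": [0,0,0,0],
  "gripper": [-0.8,-0.8,-0.8,-0.8]
}}

```text
time: 17.85
tcp_pos: [0.4432, 0.0007, 0.0321]
tool_rot: [[1.0, -0.029, 0.0], [-0.029, -1.0, -0.0], [0.0, 0.0, -1.0]]
contact_force: [4.6, 0.7, -1.4]
opening: 0.0261
grip_force: 24.9
```

Emit:
{"method": "play_rows", "body": {
  "xyz": [
    [0,0,0],
    [0,0,0],
    [0,0,0],
    [0,0,0]
  ],
  "yaw": [0,0,0,0],
  "gripper": [-0.8,-0.8,-0.8,-0.8]
}}

```text
time: 18.35
tcp_pos: [0.4432, 0.0007, 0.0321]
tool_rot: [[1.0, -0.029, 0.0], [-0.029, -1.0, 0.0], [0.0, -0.0, -1.0]]
contact_force: [4.2, -0.5, -1.6]
opening: 0.0257
grip_force: 24.9
```

```bash
python3 - <<'E'
from h import *
from bench import *
for i in range(3):
    p=get_image('scene');s=get_state();print(s['time'],s['contact_force'])
b=p['image'][150:270,195:315]
cv2.imwrite('pics/c5.png',cv2.resize(b,(600,600),interpolation=cv2.INTER_CUBIC)[:,:,::-1])
E
```

```text
18.4 [ 3.96545137 -0.40965069 -0.92097477]
18.45 [ 4.01083174 -0.0751938  -0.92823916]
18.5 [ 4.04545068 -0.28180985 -1.08878579]
```

View pics/c5.png

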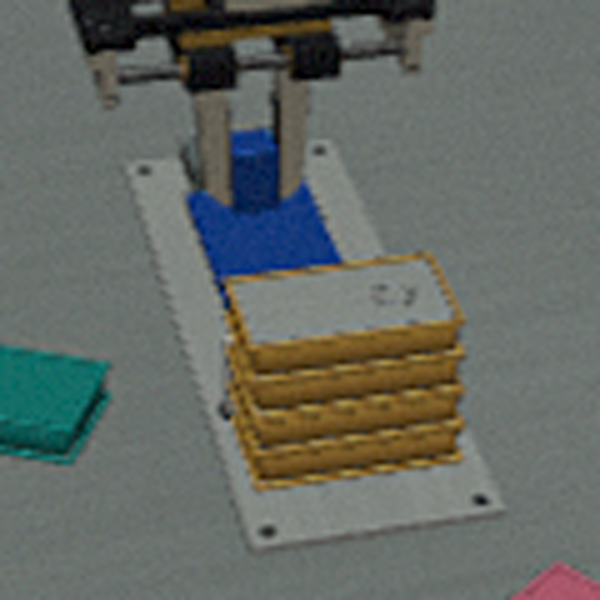

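The board is pressing on the nose at 4 N and has held there for over half a second. The tins are down and stacked. Next I fit the tray pose.

```bash
python3 - <<'E'
from h import *
from scipy.optimize import minimize
M=[]
for n,roi in(('top',(390,490,210,335)),('scene',(65,165,180,270))):
    im,K,T=load(f'pics/{n}0.npz');h=cv2.cvtColor(im,cv2.COLOR_RGB2HSV).astype(int)
    m=np.zeros(im.shape[:2],np.uint8);a,b,c,d=roi
    g=(im[...,1].astype(int)>im[...,0]+25)&(im[...,1].astype(int)>im[...,2]+25)
    m[c:d,a:b]=g[c:d,a:b];M.append((m,K,T));print(n,m.sum())
def hull(x,K,T):
    c,s=np.cos(x[2]),np.sin(x[2]);P=[]
    for z in(0,.022):
        for i in(-1,1):
            for j in(-1,1):
                u,v=.115*i,.07*j;P.append((x[0]+c*u-s*v,x[1]+s*u+c*v,z))
    return cv2.convexHull((w2px(np.array(P),K,T)*16).round().astype(np.int32))
def cost(x,sel=(0,1)):
    t=0
    for k in sel:
        m,K,T=M[k]
        q=np.zeros_like(m);cv2.fillConvexPoly(q,hull(x,K,T),1,shift=4);t+=1-(q&m).sum()/(q|m).sum()
    return t
for sel in((0,),(1,),(0,1)):
    r=min((minimize(cost,[.516,-.357,a],args=(sel,),method='Nelder-Mead',options=dict(initial_simplex=[[.516,-.357,a],[.53,-.357,a],[.516,-.34,a],[.516,-.357,a+.1]])) for a in(.1,.2)),key=lambda r:r.fun)
    print(sel,r.x.round(4),r.fun)
x=r.x;d=np.array([np.cos(x[2]),np.sin(x[2])]);print('grip target',x[:2]-.057*d)
E
```

```text
top 5087
scene 3501
(0,) [ 0.5159 -0.3586  0.1782] 0.053052866716306823
(1,) [ 0.5106 -0.3566  0.1618] 0.027793218454697066
(0, 1) [ 0.5144 -0.3569  0.1599] 0.09261849122789079
grip target [ 0.45812634 -0.3659281 ]
```

Emit:
{"method": "play_rows", "body": {
  "xyz": [
    [0.001,0,0],
    [0.002,0,0],
    [0.003,0,0],
    [0.003,0,-0.003],
    [0.003,0,-0.01],
    [0.003,0,-0.02],
    [0.003,0,-0.035],
    [0.003,0,-0.05],
    [0.003,0,-0.065],
    [0.003,0,-0.08],
    [0.003,0,-0.09],
    [0.003,0,-0.09]
  ],
  "yaw": [0,0,0,0,0,0,0,0,0,0,0,0],
  "gripper": [-0.8,-0.8,-0.8,-0.8,-0.8,-0.8,-0.8,-0.8,-0.8,-0.8,-0.8,-0.8]
}}

```text
time: 20.0
tcp_pos: [0.4465, 0.0006, 0.1228]
tool_rot: [[1.0, -0.029, 0.001], [-0.029, -1.0, -0.0], [0.001, 0.0, -1.0]]
contact_force: [0.4, -0.2, -1.7]
opening: 0.0261
grip_force: 24.9
```

Emit:
{"method": "play_rows", "body": {
  "xyz": [
    [0.001,0.01,0],
    [0.002,0.03,0],
    [0.004,0.06,0],
    [0.006,0.1,0],
    [0.008,0.14,0],
    [0.011,0.18,0],
    [0.013,0.22,0],
    [0.016,0.26,0],
    [0.018,0.3,0],
    [0.02,0.335,0],
    [0.022,0.357,0],
    [0.022,0.366,0]
  ],
  "yaw": [0,-0.01,-0.03,-0.05,-0.07,-0.1,-0.12,-0.14,-0.16,-0.18,-0.19,-0.195],
  "gripper": [-0.8,-0.8,-0.8,-0.8,-0.8,-0.8,-0.8,-0.8,-0.8,-0.8,-0.8,-0.8]
}}

```text
time: 21.5
tcp_pos: [0.4568, -0.367, 0.121]
tool_rot: [[0.986, 0.164, -0.001], [0.164, -0.986, 0.001], [-0.001, -0.001, -1.0]]
contact_force: [-0.3, 0.5, -1.8]
opening: 0.0257
grip_force: 24.9
```

Emit:
{"method": "play_rows", "body": {
  "xyz": [
    [0,0,0],
    [0,0,0],
    [0,0,0.01],
    [0,0,0.03],
    [0,0,0.045],
    [0,0,0.055],
    [0,0,0.055]
  ],
  "yaw": [0,0,0,0,0,0,0],
  "gripper": [-0.8,-0.8,-0.8,-0.8,-0.8,-0.8,-0.8]
}}

```text
time: 22.38
tcp_pos: [0.4572, -0.3656, 0.066]
tool_rot: [[0.986, 0.165, -0.001], [0.165, -0.986, 0.001], [-0.001, -0.001, -1.0]]
contact_force: [-1.4, -0.4, -1.1]
opening: 0.0256
grip_force: 24.9
```

```bash
python3 - <<'E'
from h import *
from bench import *
p=get_image('top');s=get_state();print(s['tcp_pos'],s['contact_force'])
a=p['image'][185:345,250:480]
p=get_image('scene');b=p['image'][150:270,65:305]
o=np.zeros((600,700,3),np.uint8);o[:350]=cv2.resize(b,(700,350),interpolation=cv2.INTER_CUBIC);o[350:,:359]=cv2.resize(a,(359,250),interpolation=cv2.INTER_CUBIC)
cv2.imwrite('pics/c6.png',o[:,:,::-1])
E
```

```text
[ 0.45746577 -0.36583963  0.06684201] [-0.20986434 -0.74703925 -0.36457651]
```

View pics/c6.png

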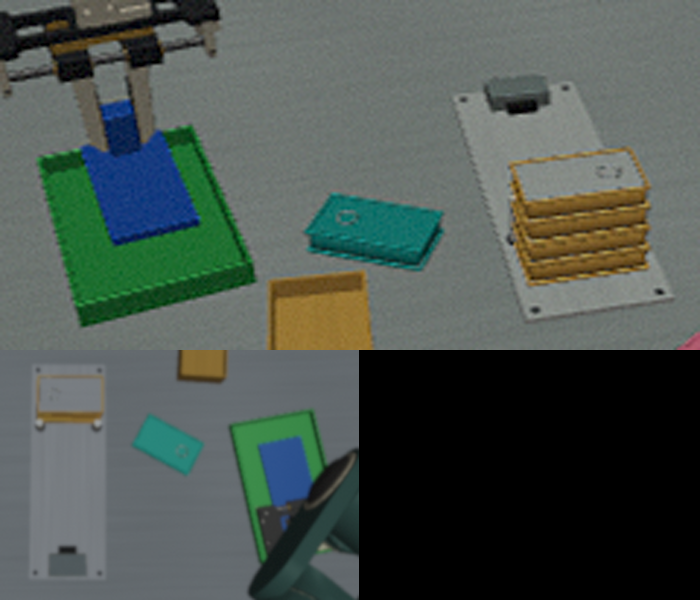

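The board is over the middle of the green tray and the stack is neat against the pins. I lower the board gently.

Emit:
{"method": "play_rows", "body": {
  "xyz": [
    [0,0,0.008],
    [0,0,0.016],
    [0,0,0.023],
    [0,0,0.028],
    [0,0,0.031],
    [0,0,0.0325],
    [0,0,0.0325],
    [0,0,0.0325]
  ],
  "yaw": [0,0,0,0,0,0,0,0],
  "gripper": [-0.8,-0.8,-0.8,-0.8,-0.8,-0.8,-0.8,-0.8]
}}

```text
time: 23.48
tcp_pos: [0.4576, -0.3659, 0.0348]
tool_rot: [[0.986, 0.165, 0.0], [0.165, -0.986, -0.0], [0.0, 0.0, -1.0]]
contact_force: [-0.3, 0.9, -1.2]
opening: 0.0259
grip_force: 24.9
```

Emit:
{"method": "play_rows", "body": {
  "xyz": [
    [0,0,0.0004],
    [0,0,0.0008],
    [0,0,0.001],
    [0,0,0.001]
  ],
  "yaw": [0,0,0,0],
  "gripper": [-0.8,-0.8,-0.8,-0.8]
}}

```text
time: 23.98
tcp_pos: [0.4575, -0.3658, 0.0335]
tool_rot: [[0.986, 0.165, -0.0], [0.165, -0.986, 0.0], [-0.0, -0.0, -1.0]]
contact_force: [0.0, -0.6, -0.3]
opening: 0.026
grip_force: 24.9
```

Emit:
{"method": "play_rows", "body": {
  "xyz": [
    [0,0,0.0004],
    [0,0,0.0008],
    [0,0,0.001],
    [0,0,0.001]
  ],
  "yaw": [0,0,0,0],
  "gripper": [-0.8,-0.8,-0.8,-0.8]
}}

```text
time: 24.48
tcp_pos: [0.4575, -0.3658, 0.0325]
tool_rot: [[0.986, 0.165, -0.0], [0.165, -0.986, 0.0], [-0.0, -0.0, -1.0]]
contact_force: [-0.0, -0.1, -0.3]
opening: 0.0257
grip_force: 24.9
```

Emit:
{"method": "play_rows", "body": {
  "xyz": [
    [0,0,0.0003],
    [0,0,0.0005],
    [0,0,0.0005]
  ],
  "yaw": [0,0,0],
  "gripper": [-0.8,-0.8,-0.8]
}}

```text
time: 24.85
tcp_pos: [0.4575, -0.3658, 0.032]
tool_rot: [[0.986, 0.165, -0.0], [0.165, -0.986, 0.0], [-0.0, -0.0, -1.0]]
contact_force: [-0.6, 0.4, -1.1]
opening: 0.026
grip_force: 24.9
```

Emit:
{"method": "play_rows", "body": {
  "xyz": [
    [0,0,0.0003],
    [0,0,0.0004],
    [0,0,0.0004]
  ],
  "yaw": [0,0,0],
  "gripper": [-0.8,-0.8,-0.8]
}}

```text
time: 25.22
tcp_pos: [0.4575, -0.3659, 0.0318]
tool_rot: [[0.986, 0.165, 0.0], [0.165, -0.986, -0.0], [0.0, 0.0, -1.0]]
contact_force: [-0.0, -0.1, 0.1]
opening: 0.026
grip_force: 24.9
```

Emit:
{"method": "play_rows", "body": {
  "xyz": [
    [0,0,0.0003],
    [0,0,0.0003],
    [0,0,0.0003]
  ],
  "yaw": [0,0,0],
  "gripper": [-0.8,-0.8,-0.8]
}}

```text
time: 25.6
tcp_pos: [0.4575, -0.3659, 0.0317]
tool_rot: [[0.986, 0.165, 0.0], [0.165, -0.986, -0.0], [0.0, 0.0, -1.0]]
contact_force: [-3.4, 1.2, 4.8]
opening: 0.0257
grip_force: 24.9
```

Touching the tray floor, so I release and retreat.

Emit:
{"method": "play_rows", "body": {
  "xyz": [
    [0,0,-0.0002],
    [0,0,-0.0002],
    [0,0,-0.0002],
    [0,0,-0.0002],
    [0,0,-0.0002],
    [0,0,-0.0002]
  ],
  "yaw": [0,0,0,0,0,0],
  "gripper": [-0.8,-0.35,-0.2,-0.05,0.05,0.1]
}}

```text
time: 26.35
tcp_pos: [0.4575, -0.3658, 0.0315]
tool_rot: [[0.986, 0.165, 0.0], [0.165, -0.986, 0.0], [0.0, -0.0, -1.0]]
contact_force: [-0.4, -0.1, -0.2]
opening: 0.0506
grip_force: 0.0
```

Emit:
{"method": "play_rows", "body": {
  "xyz": [
    [0,0,0],
    [0,0,-0.01],
    [0,0,-0.03],
    [0,0,-0.06],
    [0,0,-0.1],
    [0,0,-0.14],
    [0,0,-0.18],
    [-0.02,0.03,-0.2],
    [-0.03,0.07,-0.2],
    [-0.03,0.11,-0.2],
    [-0.03,0.15,-0.2],
    [-0.03,0.15,-0.2]
  ],
  "yaw": [0,0,0,0,0,0,0,0,0,0,0,0],
  "gripper": [0.1,0.1,0.1,0.1,0.1,0.1,0.1,0.1,0.1,0.1,0.1,0.1]
}}

```text
time: 27.85
tcp_pos: [0.4524, -0.5206, 0.2322]
tool_rot: [[0.987, 0.163, -0.0], [0.163, -0.987, -0.0], [-0.0, 0.0, -1.0]]
contact_force: [-0.9, 1.3, 0.5]
opening: 0.0514
grip_force: 0.0
```

```bash
python3 - <<'E'
from h import *
from bench import *
p=get_image('top');s=get_state();print(s['tcp_pos'],s['contact_force'],s['opening'])
a=p['image'][185:345,250:480]
p=get_image('scene');b=p['image'][150:270,65:305]
o=np.zeros((600,700,3),np.uint8);o[:350]=cv2.resize(b,(700,350),interpolation=cv2.INTER_CUBIC);o[350:,:359]=cv2.resize(a,(359,250),interpolation=cv2.INTER_CUBIC)
cv2.imwrite('pics/c7.png',o[:,:,::-1])
E
```

```text
[ 0.45245069 -0.51937276  0.23239164] [ 0.08601906  0.59600242 -0.22689793] 0.05108652667587185
```

View pics/c7.png

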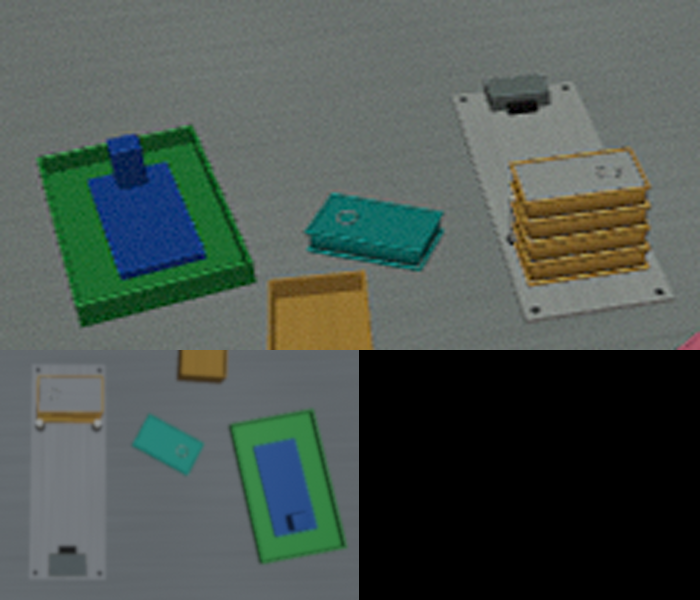

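The board lies flat in the green tray and the tins are stacked against the pins. The arm is clear of everything.

```bash
python3 -c "
from bench import *
print(sign_off())"
```

```text
the job is handed in; nothing more can be done
None
```

The job is handed in: the board was drawn out and held against the buffer at about 4 N, then laid flat in the green tray, and the last pictures show the four tins neatly stacked on the plate against the pins.

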